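Feed cast balls into the one-way storage track

TASK

Press down the red tab to tip the white tray, so that the three cast balls roll along its guide rail, one behind the other, into the aluminium track; then let the tray come back down. Push the row along the track until all three balls have clicked past the pair of brass spring pawls and lie between them and the rubber end stop, with the pawls closed behind them. Do not lift the balls out by hand, and leave the funnel, the tape roll and the pink-filled cup where they are.

Things in the scene. Friction and masses are not known exactly. Their poses are not given: they have to be found in the camera images.
- feeder: The feeder, fixed to the bench: plywood base, a white tipping tray (own y = 0 to +165 mm, x = -70 to +73 mm) and a straight aluminium track from the tray's mouth along own -y (x = -44 mm, y = 0 to -283 mm). Origin on the bench under the tray's pivot line; z up, +x across the track, roughly away from the robot.
- tab_top (a point): Centre of the top face of the red press tab (38 mm across the track x 40 mm along it, 8 mm thick), about 60 mm above the bench, on an arm of the tray 66 mm beyond the pivot line on the side of the track. Pressed straight down by about 18 to 20 mm (some 3 to 7 N) it tips the tray to its stop; let go, the tray falls back by its own weight. Nothing lies under the tab.
- tray (a joint): Tray tip angle, rad: 0 at rest (leaning 0.07 back, so the balls lie at its rear wall), 0.07 level, 0.30 at the stop (mouth down). Held tipped, the balls run out in 1 to 3 s along a slanted steel guide rail to the 43 mm wide mouth. If one hangs up, let the tray down and tip it again.
- track_mouth (a point): Middle of the track's floor at the tray's mouth, 40 mm above the bench; axes as the feeder. The track runs along -y and falls by 0.044 rad, so balls roll on until they rest against the pawls, ball centres then about 60, 96 and 132 mm from here. Track 37 mm wide inside, walls 5 mm thick, 14 mm high above its floor, but 24 mm high from 14 mm beyond the gate point on.
- gate (a point): Middle of the track's floor between the tips of the closed pawls, 155 mm from the mouth; axes as the feeder, -y onward. A ball with its centre 17 mm beyond this point is past the pawls and cannot come back, so the back of the last ball has to be pushed up to about this point; 10 mm further the row is hard against the end stop.
- pawl_near (a joint): Brass spring pawl on a post at the track's own -x side, one of a mirror pair: a blade 50 mm long on an upright axis 38 mm beside the track's middle and 40 mm before the gate point, slanting onward into the track, 24 to 33 mm above its floor. 0 = closed (tip 8 mm short of the middle); swings outward up to 0.6 rad and springs shut by itself.
- pawl_far (a joint): The mirror-image brass spring pawl at the track's own +x side. Pushing a ball past the pair takes only a few N. Fingers may brush the blades aside; they spring back once the fingers are lifted out.
- track_end (a point): Middle of the track's floor at the inner face of the black rubber end stop (25 mm high), 120 mm beyond the gate point; three balls in a row take 108 mm of that.
- ball_red_center (a point): Centre of the red cast ball, 36 mm diameter, 30 g. In the track its centre is 18 mm and its top 36 mm above the track's floor, so a closed pair of fingers can push it from behind just over the walls, fingertips 15 to 18 mm above the track's floor (higher up they would ride onto the ball).
- ball_amber_center (a point): Centre of the orange cast ball, the same size.
- ball_blue_center (a point): Centre of the blue cast ball, the same size.
- funnel: White plastic funnel standing on its rim, 74 mm wide, 66 mm high, to the right of the track's end; bystander. Origin at the centre of its underside.
- masking_tape: Roll of masking tape lying flat, 104 mm wide, 25 mm high, at the right; bystander. Origin at the centre of its underside.
- cup_pink: Clear cup with a pink filling, 66 mm wide, 80 mm high, behind the track's end; bystander. Origin at the centre of its underside.
Not all that is in view belongs to the job. Of the things shaped like the part that bears ball_blue_center, the blue one is meant.

How it is judged:
On the way, in this order (a step that is already met when the one before it is completed fails the run):
1. the tray is tipped by its tab (tip angle over 0.1 rad) (value of joint tray above 0.1 rad), for 0.05 s.
2. all three balls are in the track (y of each of ball_red_center, ball_amber_center, ball_blue_center in the frame of track_mouth below -0.012 m and x of ball_red_center in the frame of track_mouth between -0.012 and 0.012 m and z of ball_red_center in the frame of track_mouth between 0.002 and 0.027 m and x of ball_amber_center in the frame of track_mouth between -0.012 and 0.012 m and z of ball_amber_center in the frame of track_mouth between 0.002 and 0.027 m and x of ball_blue_center in the frame of track_mouth between -0.012 and 0.012 m and z of ball_blue_center in the frame of track_mouth between 0.002 and 0.027 m), for 0.2 s.
At the end, for the whole second after the job is handed in: All three balls lie at rest in the track with their centres at least 8 mm beyond the gate point and within 12 mm of the track's middle line, both pawls are closed (under 0.08 rad) and the tray is back down (under 0.05 rad) (y of each of ball_red_center, ball_amber_center, ball_blue_center in the frame of gate below -0.008 m and x of ball_red_center in the frame of gate between -0.012 and 0.012 m and z of ball_red_center in the frame of gate between 0.002 and 0.027 m and x of ball_amber_center in the frame of gate between -0.012 and 0.012 m and z of ball_amber_center in the frame of gate between 0.002 and 0.027 m and x of ball_blue_center in the frame of gate between -0.012 and 0.012 m and z of ball_blue_center in the frame of gate between 0.002 and 0.027 m and value of joint tray below 0.05 rad and linear speed of each of ball_red, ball_amber, ball_blue below 0.05 m/s and value of joint each of pawl_near, pawl_far below 0.08 rad); the robot touches nothing.
It fails at once if a ball is lifted out (its centre over 140 mm above the bench) (height (world z) of any of ball_red_center, ball_amber_center, ball_blue_center above 0.14 m).
It fails at once if a bystander (funnel, tape roll, pink-filled cup) is shifted by more than 20 mm or tipped over (distance of any of funnel, masking_tape, cup_pink from where it was at the start of the episode above 0.02 m or angle between any of funnel, masking_tape, cup_pink's own z axis and vertical above 0.4 rad).
It also fails if it takes over 48 s, if anything falls off the work surface, if the arm or the gripper's body presses on something with over 40 N, if the wrist force passes 120 N, or if a joint passes its speed limit or range.

ROBOT

A 6-joint arm with a two-finger parallel gripper is mounted at the origin on a cart in front of the work surface, level with it; the furniture and walls round the work are solid. World frame = base frame: x ahead of the robot, y to its left, z up, the work surface at z = 0. Lengths are in m, angles in rad, forces in N, time in s.
With the tool pointing down it reaches from about 0.225 to 0.875 m from the base axis. Payload 3.4 kg.
Tool frame: the origin (TCP) lies at the very end of the fingers, on their centre line; the grasp point (between the pads) lies 19 mm behind it; x points along the fingers, z is the direction in which the jaws open and shut, and the axes are right-handed (so a half turn about x gives the same grasp; the last joint's range is limited). The gripper opens to 85 mm and grips with 20 to 120 N. Pads are 22 mm wide; open, the fingers measure 114 mm over their backs; the gripper's body (76 mm by 85 mm) begins 54 mm behind the grasp point. The pads swing forward as they close: fully open they stand 13 mm farther back than shut.
Start: joints at [1.048, 0.276, 1.505, -0, 1.361, -0.121], TCP at [0.225, 0.529, 0.231] pointing down, gripper open.
Joint ranges: [-2.89, 2.89], [-0.75, 2.08], [0.22, 2.7], [-1.18, 4.32], [0.11, 2.71], [-2.7, 2.7]. Speed limits (rad/s): [2.57, 2.57, 3.14, 3.14, 3.14, 3.14].

INTERFACE

Orientations are given as a unit quaternion [w, x, y, z].
In Python, from rig import manip, viewer, finder gives the robot as it stands.
- The arm moves only by the tool move_arm, never from a script. Its argument "rows" is a list of rows, each a list of 3 entries, a list of its own where there are three numbers: the shift along the tool's x, y, z in mm, then the turn about the tool's x in rad, then the finger opening in mm, from 0 to 85.4. A call has 1 to 8 rows; each row is the pose to reach, as a shift and turn from the pose measured when the call began, along the tool's axes at that moment; what a row does not reach only later rows make up. A row lasts 1/12 s, in which the tool goes at most 41.7 mm and 7.16 degrees, less where a joint would pass 70% of its speed; a pose out of reach is approached as far as the arm can. A call with a gripper value outside its range is refused whole. The fingers move at their own pace and stop on an object; "force" is the grip in N (left out, the last holds). Time passes only in rows, so rows that repeat a pose let the fingers close. It gives the time, the measured TCP pose, the force and the opening at its end, in the units of the state.
- manip.get_state(): the state, without advancing time (a new reading comes with each control period).
- viewer.get_image(name): name is "scene" or "top" or "wrist"; returns the picture (480x640x3 uint8, red, green, blue); there is no depth.
- viewer.get_calibration(name): a dict with "mtx" (3x3 intrinsics, pixels), "R" (3x3) and "t" (3): a world point X has camera coordinates R X + t. Camera axes: x right, y down, z forward; pixel columns grow to the right and rows downward; lengths in m; the calibration is good to about 2 mm. A picture is of the moment at which its call begins: read the wrist's pose just before it. get_calibration takes no time and is no camera call; for the wrist camera it gives the pose at the moment of the call.
- manip.sign_off(): hands the job in, once; it reports no verdict.
Trained networks look in the newest picture that a camera, given by its name, has taken for a name from the list of things; names that differ only in an ending like _2 or _b are one class to them, and where a whole thing is asked for, a point or a joint stands for the part that bears it (a point fixed in the world has none). Each returns a list of dicts, best first, with "score" (0 to 1); they miss things now and then, are a little off and sometimes report something else, mostly with a low value. They report only what shows in the picture. A call takes as long as a camera call. They do not tell look-alikes from the thing itself.
- finder.look_for(target, camera): "centre" ([column, row] in pixels, amid what is visible of it).
- finder.trace(target, camera): "mask" (480x640 bool, what is visible of it) and "centre" ([column, row] in pixels, amid what is visible of it).
The state is a dict: "clock": time; "qpos": joint angles; "qd": joint speeds; "effort": joint torques, N m; "position": TCP position; "ee_rot": TCP orientation; "contact_force": force on the tool from outside, world axes, zero at the start; "moment": the same for the moment, N m; "width": finger opening in m.
Only numpy, scipy, OpenCV 4.12 (cv2) and the standard library are available. Lean on these libraries where they do the work, as an engineer would, in place of code of your own. Each camera call takes 0.05 s, during which the arm holds its last target.

## Working session

There is one attempt and no reset: what is moved stays moved. The work goes in short steps, Python scripts to look and compute and a tool call to move; the robot and the scene stay as the last step left them, time stands still between calls to the robot, and variables do not carry over. Pictures are saved under pics/ and viewed, and the job is handed in when it is done.

Besides the shell and the picture viewer there is one more tool, called after "Emit:" as name(argument=value, ...) on one line, values as JSON. move_arm: Moves the arm, as the interface text tells. Its arguments: {"type":"object","properties":{"rows":{"type":"array"},"force":{"type":"number"}},"required":["rows"]}

```bash
ls; mkdir -p pics
python3 - <<'E'
from rig import manip, viewer, finder
import cv2
s=manip.get_state(); print(s)
for n in ["scene","top","wrist"]:
    im=viewer.get_image(n); cv2.imwrite(f"pics/{n}0.png",im[:,:,::-1])
    c=viewer.get_calibration(n); print(n,c)
E
```

```text
pics
{'clock': 0.0, 'qpos': array([ 1.04801638e+00,  2.76600476e-01,  1.50615596e+00,  8.10471551e-06,
        1.36071488e+00, -1.20983457e-01]), 'qd': array([-0.00042906,  0.00145741, -0.00107425,  0.00081503, -0.00097618,
        0.00237369]), 'effort': array([-1.36408216e-03, -4.16770434e+01, -2.45809078e+01, -4.38929574e-04,
        1.11592459e-02, -4.38931792e-06]), 'position': array([0.22458611, 0.52873416, 0.23042751]), 'ee_rot': array([ 0.58912335, -0.39046286,  0.59031411,  0.38987394]), 'contact_force': array([-0.19323475, -0.2466955 ,  0.02067778]), 'moment': array([-0.07758007,  0.0149789 , -0.02174858]), 'width': 0.08526747188966191}
scene {'mtx': array([[512.5716068 ,   0.        , 319.40256752],
       [  0.        , 512.5716068 , 239.80304452],
       [  0.        ,   0.        ,   1.        ]]), 'R': array([[ 0.67996742, -0.73319357,  0.00845539],
       [-0.44741109, -0.42401211, -0.78742432],
       [ 0.58091963,  0.53163985, -0.61635335]]), 't': array([-0.49596541,  0.23870569,  1.17803501])}
top {'mtx': array([[527.31966342,   0.        , 319.87695668],
       [  0.        , 527.31966342, 237.56913143],
       [  0.        ,   0.        ,   1.        ]]), 'R': array([[ 0.02769352, -0.9995752 , -0.0090818 ],
       [-0.99775291, -0.02708624, -0.06128191],
       [ 0.06100988,  0.0107585 , -0.99807918]]), 't': array([-0.17145364,  0.53094516,  1.20791425])}
wrist {'mtx': array([[394.94166972,   0.        , 313.88948817],
       [  0.        , 394.94166972, 234.97478503],
       [  0.        ,   0.        ,   1.        ]]), 'R': array([[ 0.39174137,  0.9200741 , -0.00153481],
       [ 0.87194115, -0.37071421,  0.31982747],
       [ 0.29369599, -0.12662791, -0.94747456]]), 't': array([-0.57444457, -0.04012368,  0.37948767])}
```

View pics/scene0.png

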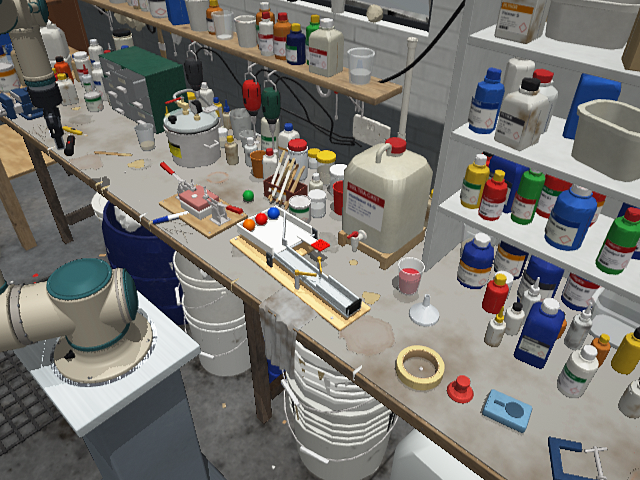

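View pics/top0.png

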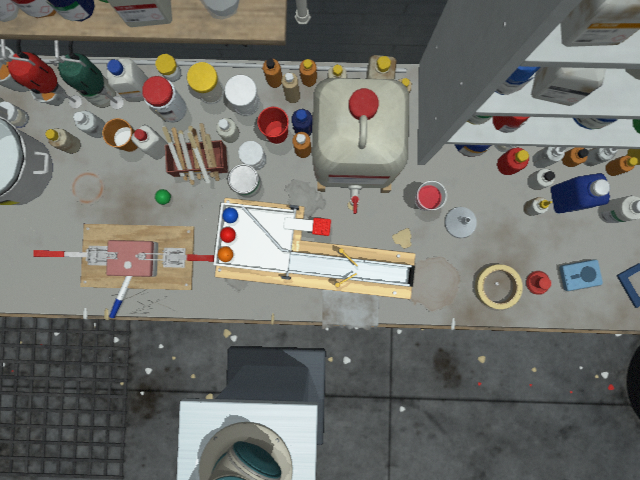

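```bash
cat > h.py <<'E'
from rig import manip, viewer, finder
import numpy as np, cv2
from scipy.spatial.transform import Rotation as Ro
def ray(cam,px,z,c=None):
    c=c or viewer.get_calibration(cam)
    d=c['R'].T@np.linalg.inv(c['mtx'])@np.array([px[0],px[1],1.]); o=-c['R'].T@c['t']
    return o+d*(z-o[2])/d[2]
def proj(cam,X,c=None):
    c=c or viewer.get_calibration(cam)
    p=c['mtx']@(c['R']@np.asarray(X,float)+c['t']); return p[:2]/p[2]
def toolR(s):
    w,x,y,z=s['ee_rot']; return Ro.from_quat([x,y,z,w]).as_matrix()
E
python3 - <<'E'
from h import *
for cam in ["top","scene"]:
    viewer.get_image(cam)
    for t in ["tab_top","ball_red_center","ball_amber_center","ball_blue_center","pawl_near","pawl_far","feeder"]:
        r=finder.look_for(t,cam); print(cam,t,[(np.round(a['centre'],1).tolist(),round(a['score'],2)) for a in r[:3]])
print(manip.get_state()['clock']); print(toolR(manip.get_state()).round(3))
E
```

```text
top tab_top [([261.9, 232.4], 0.62)]
top ball_red_center [([227.9, 236.3], 0.71), ([261.0, 232.2], 0.28)]
top ball_amber_center [([262.9, 233.3], 0.74), ([225.3, 255.9], 0.44)]
top ball_blue_center [([230.5, 212.5], 0.75), ([163.4, 197.2], 0.67)]
top pawl_near [([337.0, 281.3], 0.55), ([513.1, 279.1], 0.44)]
top pawl_far [([342.7, 248.3], 0.51)]
top feeder [([298.3, 257.0], 0.85)]
scene tab_top [([279.8, 232.2], 0.69)]
scene ball_red_center [([259.4, 217.4], 0.63)]
scene ball_amber_center [([419.8, 357.2], 0.37)]
scene ball_blue_center [([272.1, 210.6], 0.64), ([249.0, 192.3], 0.53)]
scene pawl_near []
scene pawl_far [([320.0, 263.9], 0.41)]
scene feeder [([295.0, 262.9], 0.98), ([408.9, 274.9], 0.24)]
0.95
[[ 0.    -0.92   0.391]
 [ 0.     0.391  0.92 ]
 [-1.    -0.     0.   ]]
```

Run:
```python
import cv2
a=cv2.imread("pics/top0.png")[190:310,205:425]; cv2.imwrite("pics/topz.png",cv2.resize(a,(792,432),interpolation=cv2.INTER_CUBIC))
a=cv2.imread("pics/scene0.png")[190:340,220:380]; cv2.imwrite("pics/scz.png",cv2.resize(a,(640,600),interpolation=cv2.INTER_CUBIC))
```

```text
(no output)
```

View pics/topz.png

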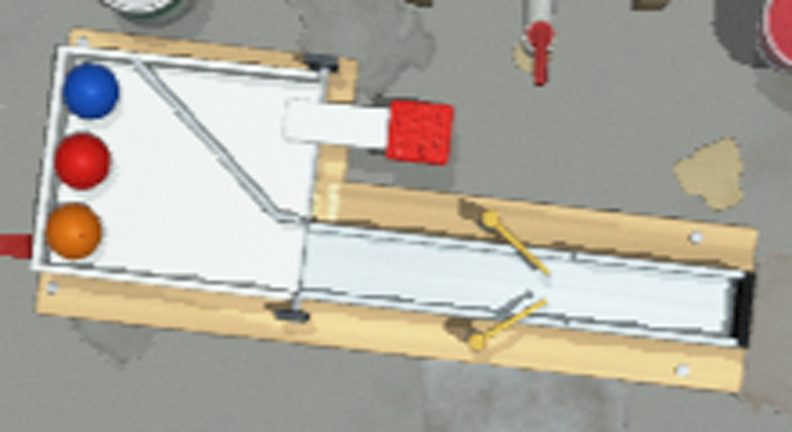

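View pics/scz.png

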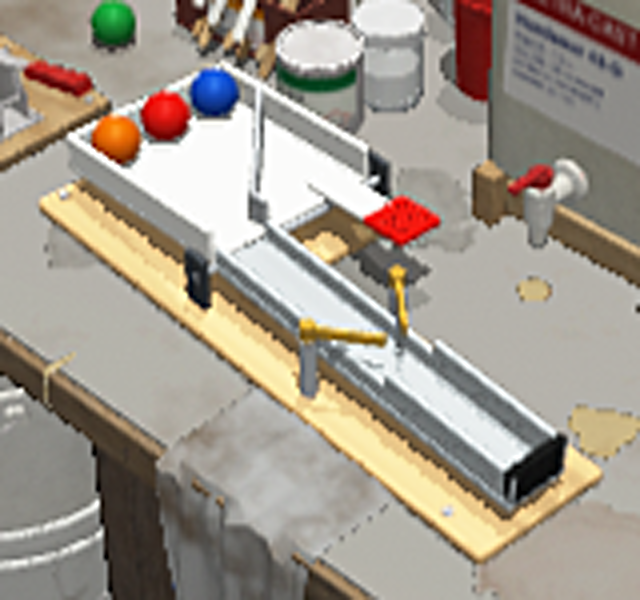

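```bash
cat >> h.py <<'E'
def fd(p,F): # feeder to world
    x,y,z=p; c,s=np.cos(F[2]),np.sin(F[2])
    return np.array([F[0]+c*x-s*y,F[1]+s*x+c*y,z])
E
python3 - <<'E'
from h import *
from scipy.optimize import least_squares
tz=lambda u,v:(205+u/3.6-0.36,190+v/3.6-0.36)
sz=lambda u,v:(220+u/4-0.37,190+v/4-0.37)
pawlp=24+4.5
zf=lambda d:0.040-0.044*d
L=[("top",tz(420,132),(None)),]
# tab x unknown -> add as var
obs=[("top",tz(490,217),(-.044+.038,-.115,zf(.115)+.035)),
("top",tz(477,341),(-.044-.038,-.115,zf(.115)+.035)),
("top",tz(730,304),(-.044,-.275,zf(.275))),
("scene",sz(398,270),(-.044+.038,-.115,zf(.115)+.035)),
("scene",sz(306,325),(-.044-.038,-.115,zf(.115)+.035)),
("top",tz(302,257),(-.044,0,.040)),
("top",tz(546,287),(-.044,-.155,zf(.155)+.03)),
]
tab=[("top",tz(420,132)),("scene",sz(402,219))]
ct={n:viewer.get_calibration(n) for n in("top","scene")}
def f(v):
    r=[]
    for cam,px,p in obs: r+=list(proj(cam,fd(p,v),ct[cam])-px)
    for cam,px in tab: r+=list(proj(cam,fd((v[3],-.066,v[4]),v),ct[cam])-px)
    return np.array(r)
m=ray("top",tz(302,257),.04); e=ray("top",tz(730,304),.028); print(m,e,np.linalg.norm((m-e)[:2]))
d=m-e; th=np.arctan2(-d[0],d[1])
s=least_squares(f,[.4,.1,th,.03,.06]); v=s.x
print(v.round(4)); print(s.fun.reshape(-1,2).round(1))
np.save("F.npy",v)
for n,p in dict(tab=(v[3],-.066,v[4]),mouth=(-.044,0,.04),gate=(-.044,-.155,zf(.155)),end=(-.044,-.275,zf(.275))).items(): print(n,fd(p,v).round(4))
R=toolR(manip.get_state())
T=manip.get_state()['position']
print(R.T@(fd((v[3],-.066,v[4]),v)-T))
E
```

```text
[ 0.47871928 -0.08748166  0.04      ] [ 0.4566108  -0.35908624  0.028     ] 0.2725028987288462
[ 0.5214 -0.0903 -0.0817  0.0428  0.0558]
[[ 0.  -0. ]
 [-0.1 -0.2]
 [ 0.7  0.7]
 [-0.3 -0.3]
 [ 0.2 -1. ]
 [-0.4  0.5]
 [ 0.5 -0.4]
 [-0.1 -0.1]
 [-0.2  0. ]]
tab [ 0.5587 -0.1595  0.0558]
mouth [ 0.4776 -0.0867  0.04  ]
gate [ 0.4649 -0.2411  0.0332]
end [ 0.4551 -0.3607  0.0279]
[ 0.17545315 -0.57661664 -0.50334754]
```

Emit:
move_arm(rows=[[[0,-29,-25],0.11,0],[[0,-58,-50],0.22,0],[[0,-87,-76],0.33,0],[[0,-116,-101],0.44,0],[[0,-145,-126],0.55,0],[[0,-174,-152],0.66,0],[[0,-203,-177],0.77,0],[[0,-232,-203],0.88,0]])

```text
clock: 1.62
position: [0.3595, 0.2501, 0.2316]
ee_rot: [0.7, -0.1, 0.7, 0.1]
contact_force: [0.5, -0.2, -1.0]
width: -0.0006
```

```bash
cat > st.py <<'E'
from h import *
import sys
v=np.load("F.npy"); s=manip.get_state(); R=toolR(s)
print("clock",s['clock'],"pos",s['position'].round(4),"w",s['width'].round(4),"F",s['contact_force'].round(2),"q",s['qpos'].round(2))
az=np.arctan2(R[1,2],R[0,2]); print("R",R.round(3).tolist(),"turn for tool z along feeder x:",round(-(v[2]-az),3))
zf=lambda d:0.040-0.044*d
P=s['position']-np.array([v[0],v[1],0]);c,sn=np.cos(v[2]),np.sin(v[2])
print("tcp in feeder",(np.array([c*P[0]+sn*P[1],-sn*P[0]+c*P[1],P[2]])*1000).round(1))
C=viewer.get_calibration("wrist"); print("cam-tcp in tool",(R.T@(-C['R'].T@C['t']-s['position'])).round(3))
for n,p in dict(tab=(v[3],-.066,v[4]),behind=(-.044,-.018,zf(.018)+.016),gate=(-.044,-.155,zf(.155))).items(): print(n,(R.T@(fd(p,v)-s['position'])*1000).round(1))
E
python3 st.py
```

```text
Traceback (most recent call last):
  File "st.py", line 4, in <module>
    print("clock",s['clock'],"pos",s['position'].round(4),"w",s['width'].round(4),"F",s['contact_force'].round(2),"q",s['qpos'].round(2))
                                                              ^^^^^^^^^^^^^^^^
AttributeError: 'float' object has no attribute 'round'
```

```bash
sed -i "s/s\['width'\].round(4)/round(s['width'],4)/" st.py; python3 st.py
```

```text
clock 1.6167 pos [0.3595 0.2501 0.2316] w -0.0006 F [ 0.48 -0.15 -1.  ] q [0.45 0.07 1.77 0.   1.3  0.16]
R [[0.001, -0.28, 0.96], [0.001, 0.96, 0.28], [-1.0, 0.0, 0.001]] turn for tool z along feeder x: 0.366
tcp in feeder [-189.2  326.   231.6]
cam-tcp in tool [-0.141  0.083 -0.001]
tab [ 175.7 -449.1   76.2]
behind [ 176.3 -373.2   12.3]
gate [ 198.3 -501.2  -36.7]
```

Emit:
move_arm(rows=[[[0,-38,6],0.06,0],[[0,-76,13],0.12,0],[[0,-114,19],0.18,0],[[0,-152,26],0.24,0],[[10,-190,32],0.3,0],[[25,-228,38],0.366,0],[[40,-266,45],0.366,0],[[55,-304,51],0.366,0]])

```text
clock: 2.28
position: [0.4945, -0.0294, 0.1764]
ee_rot: [0.707, 0.029, 0.706, -0.029]
contact_force: [0.5, 0.5, 0.3]
width: 0.0002
```

```bash
python3 st.py
```

```text
clock 2.2833 pos [ 0.4945 -0.0294  0.1764] w 0.0002 F [0.49 0.51 0.31] q [-0.2   0.19  1.76  0.    1.18 -0.12]
R [[0.003, 0.082, 0.997], [0.001, 0.997, -0.082], [-1.0, 0.001, 0.002]] turn for tool z along feeder x: -0.001
tcp in feeder [-31.8  58.5 176.4]
cam-tcp in tool [-0.141  0.083 -0.001]
tab [ 120.7 -124.5   74.4]
behind [121.1 -76.6 -12.5]
gate [ 143.  -213.6  -12.4]
```

Emit:
move_arm(rows=[[[20,-35,21],0,0],[[40,-70,42],0,0],[[60,-100,60],0,0],[[80,-125,74],0,0],[[95,-125,74],0,0],[[100,-125,74],0,0]])

```text
clock: 2.78
position: [0.5573, -0.1615, 0.0734]
ee_rot: [0.706, 0.031, 0.707, -0.029]
contact_force: [-2.0, 0.5, 0.1]
width: 0.0003
```

```bash
python3 st.py
python3 - <<'E'
from h import *
for n in ("wrist","scene"):
    im=viewer.get_image(n)
    if n=="scene": im=cv2.resize(im[190:340,220:380],(640,600),interpolation=cv2.INTER_CUBIC)
    cv2.imwrite(f"pics/{n}1.png",im[:,:,::-1])
E
```

```text
clock 2.7833 pos [ 0.5573 -0.1615  0.0734] w 0.0003 F [-2.04  0.54  0.14] q [-0.4   0.41  1.72  0.    1.01 -0.32]
R [[-0.002, 0.085, 0.996], [0.002, 0.996, -0.085], [-1.0, 0.002, -0.002]] turn for tool z along feeder x: -0.004
tcp in feeder [ 41.5 -68.1  73.4]
cam-tcp in tool [-0.141  0.083 -0.001]
tab [17.6  2.   1.3]
behind [ 18.5  49.7 -85.7]
gate [ 40.2 -87.3 -85.1]
```

View pics/wrist1.png

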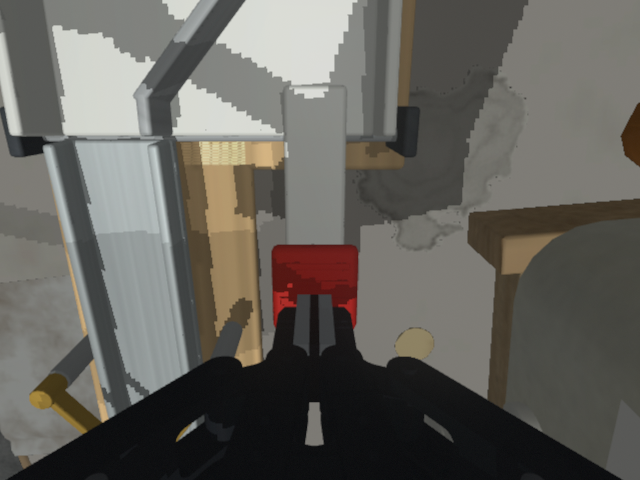

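View pics/scene1.png

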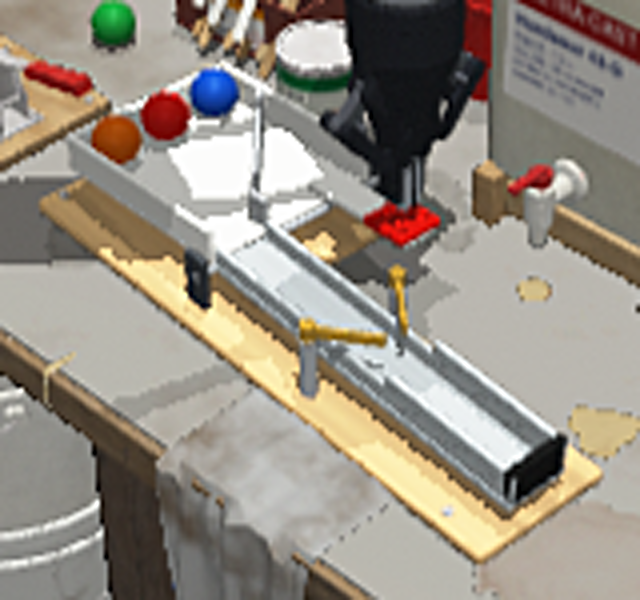

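Emit:
move_arm(rows=[[[10,2,1],0,0],[[16,2,1],0,0],[[20,2,1],0,0],[[24,2,1],0,0],[[28,2,1],0,0],[[32,2,1],0,0],[[34,2,1],0,0],[[34,2,1],0,0]])

```text
clock: 3.55
position: [0.5581, -0.1581, 0.0418]
ee_rot: [0.706, 0.029, 0.707, -0.029]
contact_force: [-1.5, -5.3, 4.3]
width: 0.0003
```

```bash
cat > sc.py <<'E'
from h import *
import sys
im=viewer.get_image("scene"); a=cv2.resize(im[190:340,220:380],(640,600),interpolation=cv2.INTER_CUBIC)
cv2.imwrite(f"pics/{sys.argv[1]}.png",a[:,:,::-1])
E
python3 st.py; python3 sc.py p1
```

```text
clock 3.55 pos [ 0.5581 -0.1581  0.0418] w 0.0003 F [-1.5  -5.31  4.34] q [-0.4   0.45  1.76  0.    0.94 -0.31]
R [[-0.0, 0.082, 0.997], [0.0, 0.997, -0.082], [-1.0, 0.0, -0.0]] turn for tool z along feeder x: -0.0
tcp in feeder [ 42.1 -64.6  41.8]
cam-tcp in tool [-0.141  0.083 -0.001]
tab [-14.   -1.3   0.7]
behind [-13.4  46.6 -86.1]
gate [  8.6 -90.4 -86.1]
```

View pics/p1.png

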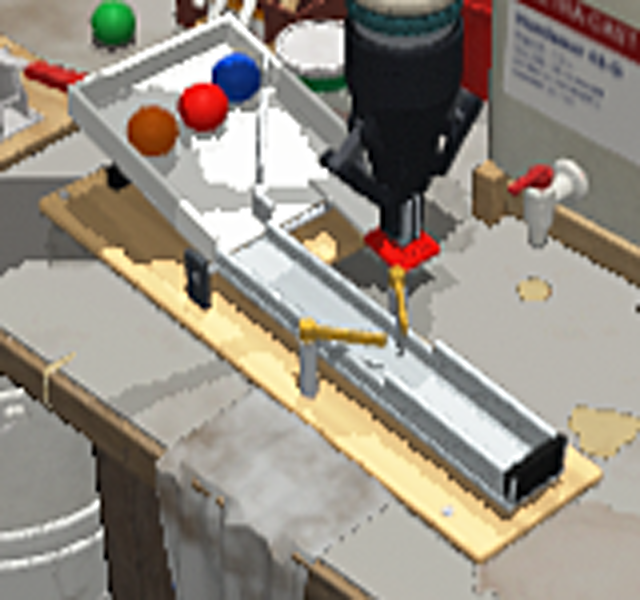

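Emit:
move_arm(rows=[[[2,0,0],0,0],[[2,0,0],0,0],[[2,0,0],0,0],[[2,0,0],0,0],[[2,0,0],0,0],[[2,0,0],0,0],[[2,0,0],0,0],[[2,0,0],0,0]])

```text
clock: 4.27
position: [0.5582, -0.1582, 0.0415]
ee_rot: [0.707, 0.029, 0.706, -0.029]
contact_force: [-3.8, -2.2, 11.2]
width: -0.0
```

```bash
python3 sc.py p2
```

```text
(no output)
```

View pics/p2.png

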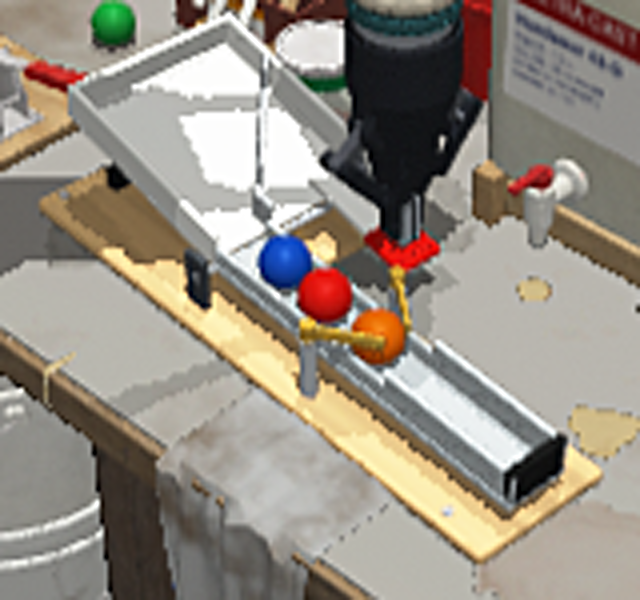

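Emit:
move_arm(rows=[[[-8,0,0],0,0],[[-18,0,0],0,0],[[-30,0,0],0,0],[[-60,0,0],0,0],[[-85,10,-15],0,0],[[-90,25,-45],0,0],[[-90,42,-75],0,0],[[-90,43,-87],0,0]])

```text
clock: 4.98
position: [0.4707, -0.1043, 0.132]
ee_rot: [0.706, 0.03, 0.708, -0.027]
contact_force: [0.5, 0.7, -0.4]
width: 0.0001
```

```bash
python3 st.py; python3 sc.py p3;python3 - <<'E'
from h import *
im=viewer.get_image("wrist"); cv2.imwrite(f"pics/w3.png",im[:,:,::-1])
im=viewer.get_image("top"); cv2.imwrite(f"pics/t3.png",cv2.resize(im[190:310,205:425],(792,432),interpolation=cv2.INTER_CUBIC)[:,:,::-1])
E
```

```text
clock 4.9833 pos [ 0.4707 -0.1043  0.132 ] w 0.0001 F [ 0.48  0.73 -0.39] q [-0.36  0.22  1.85  0.    1.07 -0.28]
R [[-0.003, 0.081, 0.997], [0.003, 0.997, -0.081], [-1.0, 0.003, -0.003]] turn for tool z along feeder x: 0.001
tcp in feeder [-49.4 -18.2 132. ]
cam-tcp in tool [-0.141  0.082 -0.001]
tab [ 75.7 -48.2  92.4]
behind [76.7 -0.1  5.6]
gate [  98.3 -137.2    5.5]
```

View pics/p3.png

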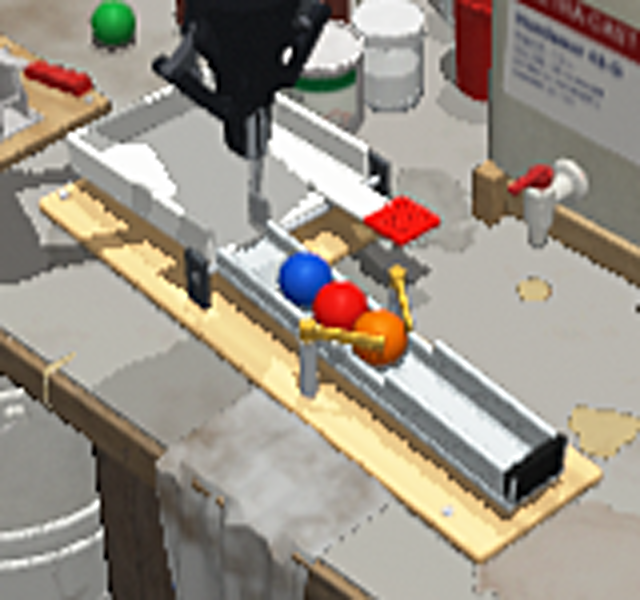

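View pics/w3.png

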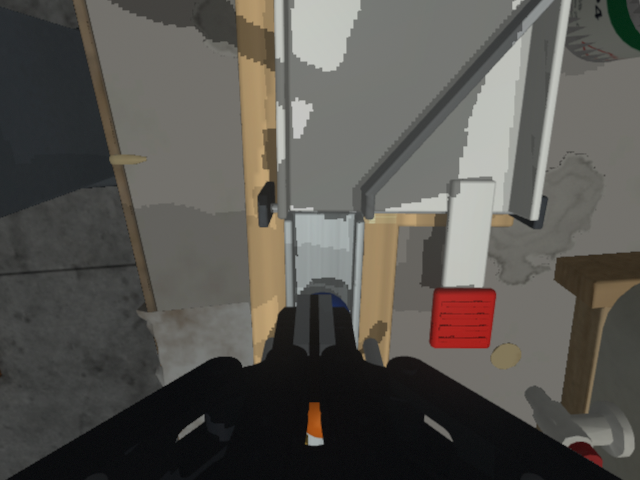

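View pics/t3.png

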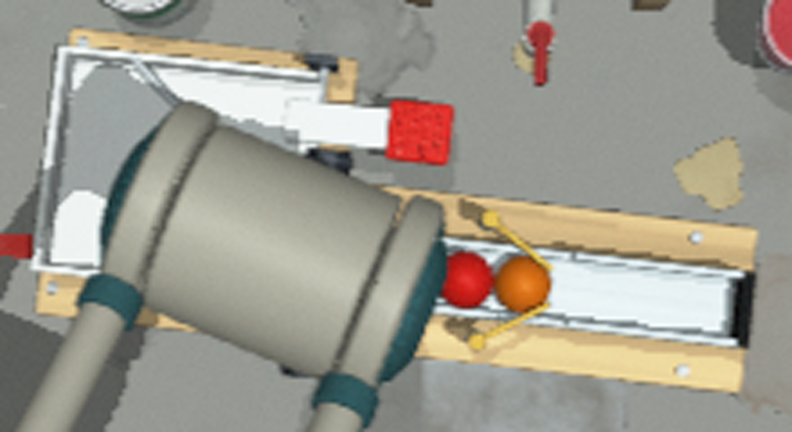

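Emit:
move_arm(rows=[[[0,-2,5],0,0],[[25,-2,5.5],0,0],[[45,-2,5.5],0,0],[[60,-2,5.5],0,0],[[70,-2,5.5],0,0],[[76,-2,5.5],0,0],[[76,-2,5.5],0,0]])

```text
clock: 5.72
position: [0.481, -0.1105, 0.0545]
ee_rot: [0.707, 0.029, 0.706, -0.029]
contact_force: [-0.4, -0.4, -0.3]
width: -0.0
```

```bash
python3 st.py; python3 sc.py p4
```

```text
clock 5.7167 pos [ 0.481  -0.1105  0.0545] w -0.0 F [-0.42 -0.35 -0.34] q [-0.37  0.33  1.93  0.    0.88 -0.29]
R [[0.0, 0.082, 0.997], [0.001, 0.997, -0.082], [-1.0, 0.001, 0.0]] turn for tool z along feeder x: -0.0
tcp in feeder [-38.6 -23.4  54.5]
cam-tcp in tool [-0.141  0.083 -0.001]
tab [ -1.3 -42.5  81.5]
behind [-0.7  5.4 -5.4]
gate [  21.3 -131.6   -5.3]
```

View pics/p4.png

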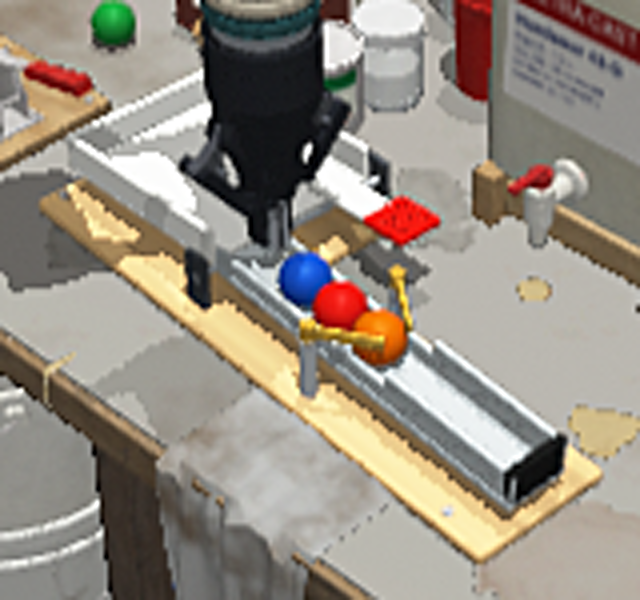

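Emit:
move_arm(rows=[[[0,-3,-5.4],0,0],[[0.5,-10,-5.4],0,0],[[0.9,-18,-5.4],0,0],[[1.3,-26,-5.4],0,0],[[1.6,-34,-5.4],0,0],[[2,-42,-5.4],0,0],[[2.4,-50,-5.4],0,0],[[2.4,-50,-5.4],0,0]])

```text
clock: 6.43
position: [0.472, -0.162, 0.053]
ee_rot: [0.707, 0.029, 0.706, -0.03]
contact_force: [-0.3, 0.5, 0.8]
width: -0.0
```

```bash
python3 st.py; python3 sc.py p5
```

```text
clock 6.4333 pos [ 0.472 -0.162  0.053] w -0.0 F [-0.34  0.48  0.79] q [-0.47  0.33  1.93 -0.    0.88 -0.39]
R [[0.002, 0.083, 0.997], [-0.001, 0.997, -0.083], [-1.0, -0.001, 0.002]] turn for tool z along feeder x: -0.001
tcp in feeder [-43.4 -75.5  53. ]
cam-tcp in tool [-0.141  0.083 -0.001]
tab [-2.7  9.6 86.3]
behind [-2.3 57.5 -0.6]
gate [ 19.9 -79.4  -0.5]
```

View pics/p5.png

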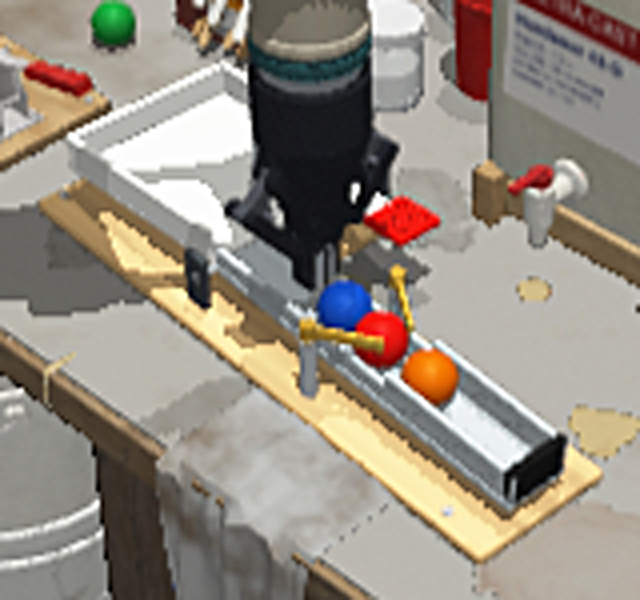

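Emit:
move_arm(rows=[[[0.3,-8,-0.5],0,0],[[0.7,-16,-0.5],0,0],[[1.1,-24,-0.5],0,0],[[1.5,-32,-0.5],0,0],[[1.9,-40,-0.5],0,0],[[2.3,-48,-0.5],0,0],[[2.5,-54,-0.5],0,0],[[2.5,-54,-0.5],0,0]])

```text
clock: 7.15
position: [0.4671, -0.217, 0.0505]
ee_rot: [0.707, 0.029, 0.706, -0.03]
contact_force: [-0.2, 0.0, -0.8]
width: -0.0001
```

```bash
python3 st.py; python3 sc.py p6
```

```text
clock 7.15 pos [ 0.4671 -0.217   0.0505] w -0.0001 F [-0.18  0.01 -0.76] q [-0.57  0.36  1.89 -0.    0.89 -0.49]
R [[0.002, 0.084, 0.996], [-0.002, 0.996, -0.084], [-1.0, -0.002, 0.003]] turn for tool z along feeder x: -0.002
tcp in feeder [ -43.7 -130.7   50.5]
cam-tcp in tool [-0.141  0.083 -0.001]
tab [-5.3 64.9 86.5]
behind [ -5.  112.7  -0.5]
gate [ 17.3 -24.2  -0.3]
```

View pics/p6.png

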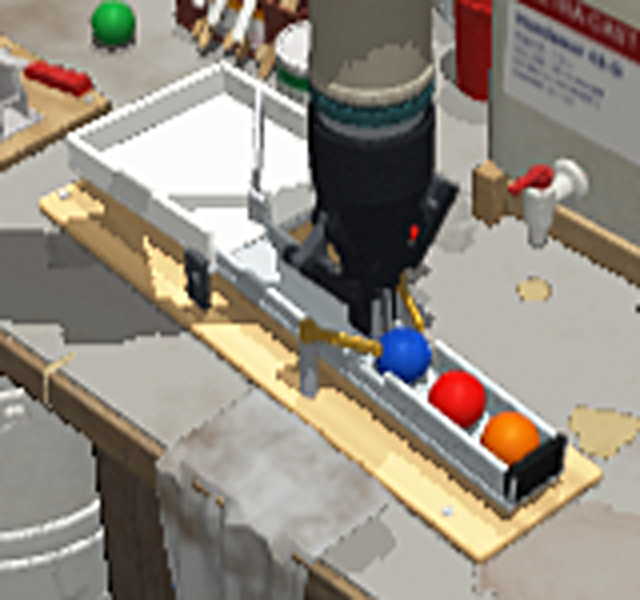

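Emit:
move_arm(rows=[[[0.3,-6,0],0,0],[[0.6,-11,0],0,0],[[0.8,-15,0],0,0],[[0.8,-17,0],0,0],[[0.8,-17,0],0,0]])

```text
clock: 7.62
position: [0.4655, -0.2336, 0.0496]
ee_rot: [0.707, 0.029, 0.706, -0.03]
contact_force: [0.6, 1.5, 0.2]
width: -0.0002
```

```bash
python3 st.py; python3 sc.py p7
```

```text
clock 7.6167 pos [ 0.4655 -0.2336  0.0496] w -0.0002 F [0.61 1.45 0.17] q [-0.6   0.37  1.88 -0.    0.89 -0.51]
R [[0.002, 0.084, 0.996], [-0.002, 0.996, -0.084], [-1.0, -0.001, 0.002]] turn for tool z along feeder x: -0.002
tcp in feeder [ -44.  -147.4   49.6]
cam-tcp in tool [-0.141  0.083 -0.001]
tab [-6.2 81.6 86.7]
behind [ -5.8 129.4  -0.3]
gate [16.4 -7.5 -0. ]
```

View pics/p7.png

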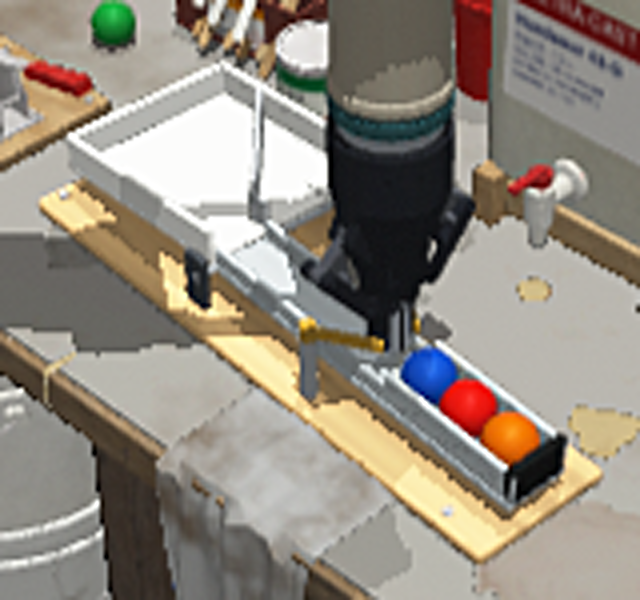

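Emit:
move_arm(rows=[[[-4,1,0],0,0],[[-15,2,0],0,0],[[-35,2,0],0,0],[[-65,2,0],0,0],[[-95,2,0],0,0],[[-120,30,-20],0,0],[[-130,60,-45],0,0],[[-130,90,-70],0,0]])

```text
clock: 8.33
position: [0.4046, -0.1383, 0.1825]
ee_rot: [0.71, 0.028, 0.703, -0.032]
contact_force: [0.8, 0.3, 0.1]
width: -0.0001
```

```bash
python3 st.py; python3 sc.py p8
python3 - <<'E'
from h import *
im=viewer.get_image("top"); cv2.imwrite(f"pics/t8.png",cv2.resize(im[190:310,205:425],(792,432),interpolation=cv2.INTER_CUBIC)[:,:,::-1])
v=np.load("F.npy")
for t in ("ball_blue_center","ball_red_center","ball_amber_center"):
    for r in finder.look_for(t,"top")[:2]:
        w=ray("top",r['centre'],.0495)-[v[0],v[1],0];c,s=np.cos(v[2]),np.sin(v[2])
        print(t,r['score'],"rel gate mm",(np.array([c*w[0]+s*w[1]+.044,-s*w[0]+c*w[1]+.155])*1000).round(1))
E
```

```text
clock 8.3333 pos [ 0.4046 -0.1383  0.1825] w -0.0001 F [0.78 0.34 0.15] q [-0.49  0.08  1.88 -0.    1.17 -0.41]
R [[0.009, 0.085, 0.996], [-0.006, 0.996, -0.085], [-1.0, -0.005, 0.009]] turn for tool z along feeder x: -0.003
tcp in feeder [-112.5  -57.4  182.5]
cam-tcp in tool [-0.141  0.083 -0.001]
tab [128.1  -7.5 154.2]
behind [127.7  40.2  67.2]
gate [150.4 -96.7  67.4]
ball_blue_center 0.7 rel gate mm [ -0.4 -27.3]
ball_blue_center 0.64 rel gate mm [116.4 459. ]
ball_red_center 0.76 rel gate mm [ -2.6 -75.1]
ball_amber_center 0.78 rel gate mm [  -3.1 -101.3]
ball_amber_center 0.42 rel gate mm [ 15.4 147.6]
```

View pics/p8.png

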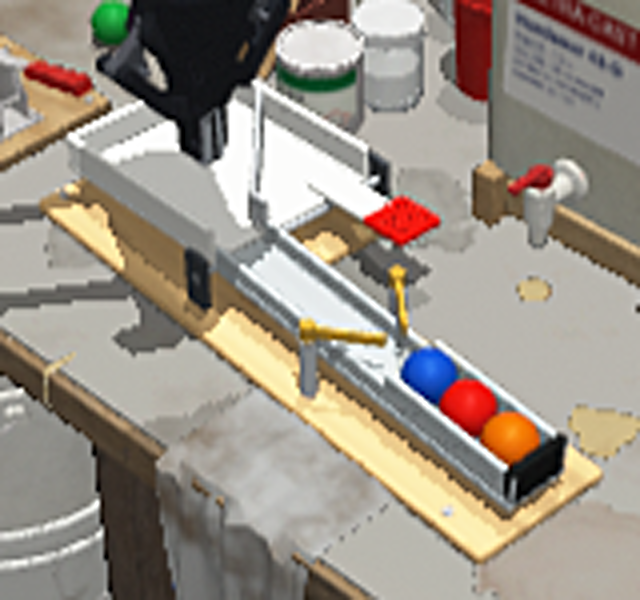

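View pics/t8.png

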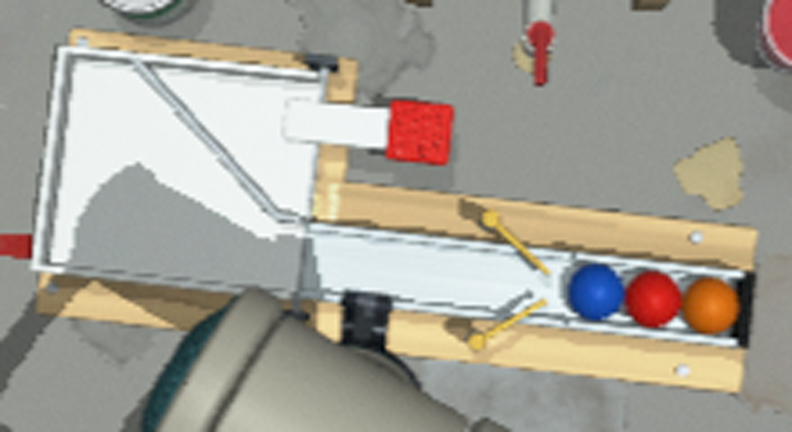

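Emit:
move_arm(rows=[[[0,0,0],0,0],[[0,0,0],0,0],[[0,0,0],0,0],[[0,0,0],0,0]])

```text
clock: 8.92
position: [0.4042, -0.1388, 0.1797]
ee_rot: [0.708, 0.028, 0.705, -0.031]
contact_force: [-0.9, 0.9, -0.2]
width: -0.0002
```

Run:
```python
from h import *
s=manip.get_state(); print(s['clock'],abs(s['qd']).max(),s['position'])
print(manip.sign_off())
```

```text
8.9167 0.006400319535052761 [ 0.40418221 -0.1388271   0.17967449]
the job is handed in; nothing more can be done
None
```

I pressed the red tab with closed fingers. The tray tipped and all three balls rolled into the track, and the tray dropped back once I let go. I then pushed the row from behind until every ball was past the pawls, lifted the fingers clear and handed the job in at about 8.9 s.

**Last checks:** the final scene and top pictures show the blue, red and orange balls in a row against the end stop. Both pawls look closed behind them and the tray is down. The arm is clear of everything and came nowhere near the funnel, tape roll or cup.

**Measured positions:** the ball centres came out about 27, 75 and 101 mm beyond the gate point and within about 3 mm of the track's middle line. These come from the detector. The red reading of 75 mm does not fit the evenly spaced row in the pictures, where it should be about 63 mm, so I put it down to detector error. I judged the pawls and tray by eye, not from joint values.

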